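# Lock the slab carriage with its curved pin

## Robot

A 6-joint arm with a two-finger parallel gripper is mounted at the origin on a cart in front of the work surface, level with it; the furniture and walls round the work are solid. World frame = base frame: x ahead of the robot, y to its left, z up, the work surface at z = 0. Lengths are in m, angles in rad, forces in N, time in s.
With the tool pointing down it reaches from about 0.4 to 0.925 m from the base axis. Payload 3.4 kg.
Tool frame: the origin (TCP) lies midway between the tips of the shut fingers; the grasp point (between the pads) lies 19 mm behind it; z points along the fingers, y is the line along which they close (so a half turn about z gives the same grasp; the last joint's range is limited). The gripper opens to 85 mm and grips with 20 to 120 N. Pads are 22 mm wide; open, the fingers measure 114 mm over their backs; the gripper's body (76 mm by 85 mm) begins 54 mm behind the grasp point. The pads swing forward as they close: fully open they stand 13 mm farther back than shut.
Start: joints at [1.032, 0.307, 1.506, -0, 1.328, -0.073], TCP at [0.258, 0.514, 0.231] pointing down, gripper open.
Joint ranges: [-3.12, 3.12], [-1.05, 2.28], [0.14, 2.33], [-1.42, 4.57], [0.1, 2.73], [-2.68, 2.68]. Speed limits (rad/s): [2.57, 2.57, 3.14, 3.14, 3.14, 3.14].

## Interface

Orientations are given as a unit quaternion [w, x, y, z].
In Python, from bench import bot gives the robot as it stands. The module is installed in compiled form; this text tells all that it offers.
- The arm moves only by the tool send_rows, never from a script. Its argument "targets" is text: rows parted by semicolons, each of 7 numbers parted by spaces: the finger opening in cm, from 0 to 8.54, then the shift along the tool's x, y, z in cm, then the turn, a rotation vector about the tool's x, y, z in rad. In form: gripper dx dy dz rx ry rz; .... A call has 1 to 12 rows; each row is the pose to reach, as a shift and turn from the pose commanded when the call began, along the tool's axes at that moment; what a row does not reach only later rows make up. A row lasts 1/8 s, in which the tool goes at most 62.5 mm and 10.7 degrees, less where a joint would pass 70% of its speed; a pose out of reach is approached as far as the arm can. A call with a gripper value outside its range is refused whole. The fingers move at their own pace and stop on an object; "newtons" is the grip in N (left out, the last holds). Time passes only in rows, so rows that repeat a pose let the fingers close. It gives the time, the measured TCP pose, the force, the opening and the grip force at its end, in the units of the state.
- bot.state(): the state, without advancing time (a new reading comes with each control period).
- bot.grab_frame(name): name is "side" or "top"; returns a dict with "img" (420x560x3 uint8, blue, green, red), "fx", "fy", "cx", "cy" (pixels), "R" (3x3) and "t" (3): a world point X has camera coordinates R X + t. Camera axes: x right, y down, z forward; pixel columns grow to the right and rows downward; lengths in m; the calibration is good to about 2 mm. A picture is of the moment at which its call begins. There is no depth.
- bot.finish_job(): hands the job in; it is judged then, once.
Trained networks look in a picture, given as the dict that the camera call returned (one of the last four; its "shot" number tells which), for a name from the list of things; names that differ only in an ending like _2 or _b are one class to them, and where a whole thing is asked for, a point or a joint stands for the part that bears it (a point fixed in the world has none). Each returns a list of dicts, best first, with "score" (0 to 1); they miss things now and then, are a little off and sometimes report something else, mostly with a low value. They report only what shows in the picture. A call takes as long as a camera call.
- bot.find_in(picture, name): "bbox" ([left, top, width, height] in pixels, round what is visible of it).
- bot.outline_of(picture, name): "mask" (420x560 bool, what is visible of it) and "bbox" ([left, top, width, height] in pixels, round what is visible of it).
- bot.mark_of(picture, name): "xy" ([column, row] in pixels: a listed point, or the origin of a listed thing).
The state is a dict: "clock": time; "qpos": joint angles; "dq": joint speeds; "tau": joint torques, N m; "ee_pos": TCP position; "tcp_rot": TCP orientation; "contact_force": force on the tool from outside, world axes, zero at the start; "torque": the same for the moment, N m; "opening": finger opening in m; "finger_force": force on a finger pad.
Only numpy, scipy, OpenCV 4.12 (cv2) and the standard library are available. Lean on these libraries where they do the work, as an engineer would, in place of code of your own. Each camera call takes 0.05 s, during which the arm holds its last target. There are 200 camera calls.

## Task

Lock the saw slide: take the curved locking pin out of its wooden rest and swing its tip along its own arc through the fixed eye and on through the eye of the sliding carriage, which stands a little to one side or the other, so that the pin's taper draws the carriage into line and its cross-bar sits down in the cradle. Feel the tip in and do not force it, leave the slab lying on the carriage and the jar, tape, stone and brush where they are, and let go of the pin when it is home.

Things in the scene. Friction and masses are not known exactly. Their poses are not given: they have to be found in the camera images.
- hook: Curved locking pin, loose, 0.16 kg: grey steel round bar bent to an arc, straight stem, black grip on top. Origin: the arc's centre (in empty air); z up along the stem, x from the centre towards the stem, y across; the arc lies in x-z. Bar 10.5 mm thick, arc radius 50 mm on its centre line, from (43.3, -25) mm (x, z) through the lowest point (0, -50) to the tip. Stands upright at the start and when home.
- hook_tip (a point): Middle of the flat end face of the pin's blunt nose, at (-21.1, 0, -45.3) mm in the pin's frame. The nose is 7 mm thick for its first 5 mm; over the next 10 mm the bar thickens evenly to 10.5 mm.
- hook_bar (a point): Middle of the pin's round cross-bar, at (43.3, 0, -25) mm in the pin's frame, where arc and stem meet. It runs along y, 10 mm thick, 50 mm long.
- hook_grip (a point): Middle of the pin's black grip, at (43.3, 0, 13) mm in the pin's frame: 24 (x) x 14 (y) x 38 (z) mm. Take it across its 14 mm, along y. The cross-bar's top is 33 mm below this point.
- rest: Wooden rest fixed to the bench, 94 x 60 x 63 mm, in which the pin stands upright. Origin: on the bench, 90 mm straight below the pin's origin; same axes as the pin. The cross-bar lies in a shallow saddle, 60 mm high, on two cheeks; the pin lifts straight up.
- base: Saw slide's base, fixed to the bench: 154 x 150 x 12 mm. Origin: on the bench, under the pin's arc centre when the pin is home (90 mm above); the home pin has the same axes. z up, x along the eyes' axis, away from the robot within 0.3 rad, y to the left. Upright eye plates, 32 mm wide, 56 high: the carriage's at x -8 to -1 mm, the fixed one at x 1 to 6. Carriage and slab lie at x below 0, up to 30 mm high.
- base_eye (a point): Centre of the 16 mm hole in the fixed plate, at (3.5, 0, 40.1) mm in the base's frame, axis along x. The pin enters from the cradle's side (+x), tip towards the robot. With the pin's origin at its home place but the pin turned back 43 degrees about y, grip leaning to the robot, the tip is just clear of this plate, and can be lowered to there; turning about the pin's origin carries it through.
- base_seat (a point): Middle of the cross-bar when the pin is home: (43.3, 0, 65) mm in the base's frame. The bar's ends sit in the cradle: two dark cheeks 60 mm high with 3 mm lips, x 33 to 53 mm, y 9 to 25 mm on each side, the arc passing in the 18 mm slot between them.
- base_mid (a point): Midway between the plates, (0, 0, 40.3) mm in the base's frame. The carriage's eye is 12 mm; in line, its centre lies 4.5 mm robot-side. But the carriage (slide friction 2.5 N) starts up to 6 mm off in + or - y, not measured. If the tip stops on its plate (pin about 24 degrees from home; feel for 3 N, more turns it in the fingers), draw back 6 degrees, shift 4 mm to one side, then the other, in the fixed eye and try again.
- slab: Agate slab, 57 x 80 x 8 mm, lying loose on the carriage between two edge strips and riding with it. Origin at the centre of its underside.
- jar: Jar with a screw lid, 55 mm wide, 68 mm high; bystander. Origin at the centre of its underside.
- tape: Roll of dark tape lying flat, 62 x 59 x 19 mm; bystander. Origin at the centre of its underside.
- stone: Piece of rough stone, 32 x 44 x 23 mm; bystander. Origin at the centre of its underside.
- brush: Wooden scrubbing brush, 54 x 153 x 49 mm; bystander. Origin at the centre of its underside.

How it is judged:
By the outcome, as a careful person would: the job done as asked, in the order asked, and still so for the second after the job is handed in, with the robot touching nothing.
It also fails if it takes over 64 s, if anything falls off the work surface, if the arm or the gripper's body presses on something with over 40 N, if the wrist force passes 120 N, or if a joint passes its speed limit or range.

## Working session

There is one attempt and no reset: what is moved stays moved. The work goes in short steps, Python scripts to look and compute and a tool call to move; the robot and the scene stay as the last step left them, time stands still between calls to the robot, and variables do not carry over. Pictures are saved under pics/ and viewed, at most 10 in all, crops included, and the job is handed in when it is done.

Besides the shell and the picture viewer there is one more tool, called after "Request:" as a command line: name --argument value ..., lists and objects as JSON in quotes. send_rows: Moves the arm, as the interface text tells. Its arguments: {"type":"object","properties":{"targets":{"type":"string"},"newtons":{"type":"number"}},"required":["targets"]}

```bash
mkdir -p pics; cat > h.py <<'E'
import numpy as np,cv2
from scipy.spatial.transform import Rotation as Ro
from scipy.optimize import least_squares
from bench import bot
def ray(f,p):
    d=np.array([(p[0]-f['cx'])/f['fx'],(p[1]-f['cy'])/f['fy'],1.]);R=np.array(f['R']);t=np.array(f['t'])
    return -R.T@t,R.T@d
def atz(f,p,z):
    c,d=ray(f,p);return c+d*(z-c[2])/d[2]
def tri(L):
    A=0;b=0
    for f,p in L:
        c,d=ray(f,p);d=d/np.linalg.norm(d);P=np.eye(3)-np.outer(d,d);A=A+P;b=b+P@c
    return np.linalg.solve(A,b)
def proj(f,X):
    c=np.array(f['R'])@X+np.array(f['t']);return np.array([c[0]/c[2]*f['fx']+f['cx'],c[1]/c[2]*f['fy']+f['cy']])
def rot(q): return Ro.from_quat(np.r_[q[1:],q[0]])
E
python3 - <<'E'
from h import *
F={n:bot.grab_frame(n) for n in('side','top')}
for n in F: cv2.imwrite(f'pics/{n}0.png',F[n]['img']); print(n,-np.array(F[n]['R']).T@F[n]['t'],F[n]['fx'])
np.set_printoptions(precision=4,suppress=True)
for nm in 'hook hook_tip hook_bar hook_grip rest base base_eye base_seat base_mid slab jar tape stone brush'.split():
    P={}
    for n in F:
        m=bot.mark_of(F[n],nm)
        if m: P[n]=m[0]['xy']; print(nm,n,np.round(m[0]['xy'],1),round(m[0]['score'],2),end=' ')
    print()
    if len(P)==2:
        X=tri([(F[n],P[n]) for n in P]);print('   ',X,[np.round(proj(F[n],X)-P[n],1) for n in P])
print(bot.state())
E
```

```text
side [-0.16749658  0.94798673  0.57864317] 467.62690926592165
top [0.46086932 0.03846684 1.123564  ] 383.9511678030133
hook side [228.7 257.9] 0.67 hook top [178.  241.8] 0.74 
    [0.4423 0.2859 0.091 ] [array([2.7, 0.3]), array([-1.4, -1.7])]
hook_tip side [237.2 281.6] 0.83 hook_tip top [175.7 242.5] 0.54 
    [0.4288 0.295  0.0426] [array([-3.4, -0.4]), array([1.7, 2.1])]
hook_bar side [219.9 261.5] 0.89 hook_bar top [181.5 225.5] 0.58 
    [0.4823 0.2796 0.0664] [array([0.3, 0. ]), array([-0.2, -0.2])]
hook_grip side [219.8 243.7] 0.7 hook_grip top [178.4 225.9] 0.64 
    [0.4809 0.2781 0.1108] [array([0.7, 0.1]), array([-0.4, -0.4])]
rest side [232.6 295.3] 0.81 rest top [182.8 238.2] 0.66 
    [ 0.4437  0.2884 -0.0024] [array([-1.4, -0.1]), array([0.7, 0.8])]
base side [259.  244.9] 0.69 base top [268.7 198.5] 0.59 
    [ 0.5641  0.0405 -0.0127] [array([-0.3, -0. ]), array([0.2, 0.2])]
base_eye side [260.9 228.3] 0.94 base_eye top [266.5 199.9] 0.58 
    [0.5542 0.046  0.0432] [array([-0.7, -0.1]), array([0.4, 0.5])]
base_seat side [248.7 215. ] 0.62 base_seat top [267.5 184.3
[... 636 characters left out ...]
  234.6] 0.68 
    [ 0.459  -0.2658  0.0124] [array([-0.1,  0. ]), array([0.1, 0.1])]
brush side [259.9 228. ] 0.57 brush top [416.8 222.3] 0.78 
    [ 0.61   -0.2801 -0.0399] [array([ 47.9, -13.6]), array([-43.1, -37. ])]
{'clock': 1.5, 'qpos': array([ 1.0315,  0.3068,  1.5064, -0.    ,  1.3284, -0.0735]), 'dq': array([-0.002 ,  0.    , -0.001 , -0.0006,  0.0038, -0.0024]), 'tau': array([ -0.0002, -45.7484, -25.2327,  -0.0002,   0.001 ,  -0.    ]), 'ee_pos': array([0.2583, 0.5138, 0.2313]), 'tcp_rot': array([0.    , 0.2308, 0.973 , 0.    ]), 'contact_force': array([-1.5772, -0.1456, -0.0848]), 'torque': array([ 0.0367,  0.033 , -0.0343]), 'finger_force': 0.0, 'opening': 0.08569554427526069}
```

```bash
python3 - <<'E'
import cv2,numpy as np
a=cv2.imread('pics/side0.png')[170:340,130:350];b=cv2.imread('pics/top0.png')[150:290,100:320]
a=cv2.resize(a,None,fx=2.7,fy=2.7*1,interpolation=cv2.INTER_CUBIC);b=cv2.resize(b,None,fx=3.6,fy=3.6,interpolation=cv2.INTER_CUBIC)
cv2.imwrite('pics/a1.png',a);cv2.imwrite('pics/b1.png',b)
E
```

```text
(no output)
```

View pics/a1.png

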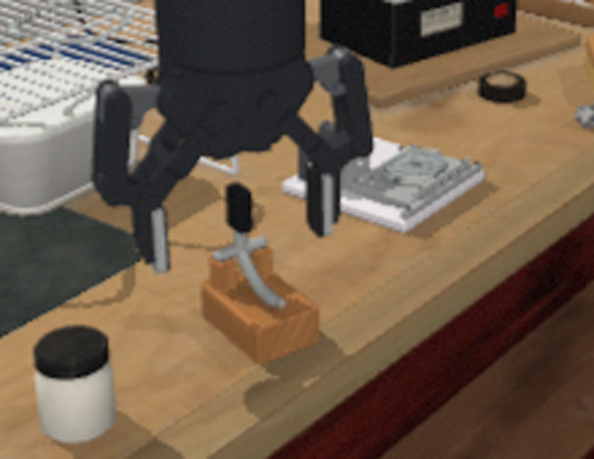

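View pics/b1.png

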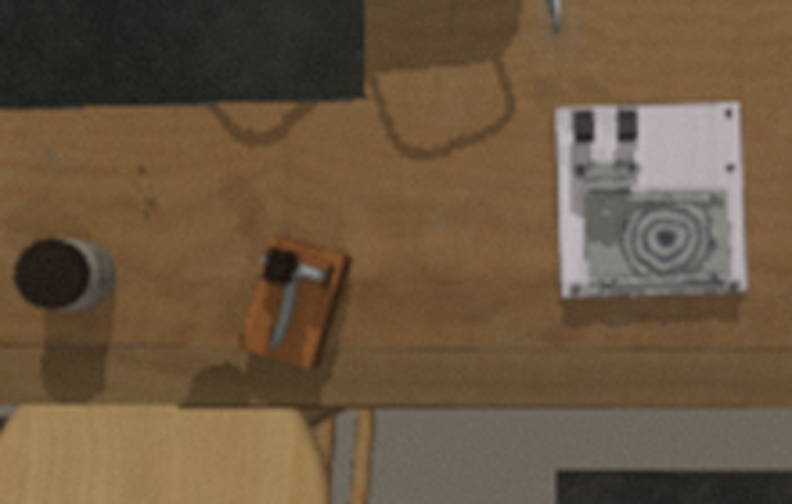

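```bash
cat >> h.py <<'E'
PB={'base':(0,0,0),'base_eye':(3.5,0,40.1),'base_seat':(43.3,0,65),'base_mid':(0,0,40.3)}
PH={'hook':(0,0,90),'hook_tip':(-21.1,0,44.7),'hook_bar':(43.3,0,65),'hook_grip':(43.3,0,103),'rest':(0,0,0)}
def fit(F,P,x0):
    obs=[]
    for f in F:
        for n in P:
            m=bot.mark_of(f,n)
            if m and m[0]['score']>.3: obs.append((f,np.array(P[n])/1e3,m[0]['xy'],n))
    def res(v):
        R=Ro.from_euler('z',v[2]).as_matrix()
        return np.concatenate([proj(f,R@p+[v[0],v[1],0])-xy for f,p,xy,n in obs])
    s=least_squares(res,x0,loss='soft_l1',f_scale=1.)
    for o,r in zip(obs,res(s.x).reshape(-1,2)): print(o[3],np.round(r,1))
    return s.x
E
python3 - <<'E'
from h import *
F=[bot.grab_frame(n) for n in('side','top')]
print(fit(F,PH,[.443,.287,-.2]));print(fit(F,PB,[.555,.042,-.05]))
f=F[1]
for n,z in(('rest',.06),('base',.012)):
    m=bot.outline_of(f,n)[0]; c=max(cv2.findContours(m['mask'].astype('uint8'),0,2)[0],key=cv2.contourArea)
    b=cv2.boxPoints(cv2.minAreaRect(c)); W=np.array([atz(f,p,z)[:2] for p in b]); d=np.diff(np.r_[W,W[:1]],axis=0)
    print(n,W.round(4).tolist(),np.hypot(*d.T),np.arctan2(d[:,1],d[:,0]),W.mean(0))
E
```

```text
hook [0.4 0.6]
hook_tip [ 1.6 -0.1]
hook_bar [-1.1 -1.4]
hook_grip [0.1 0. ]
rest [-2.  -3.7]
hook [0.5 0.3]
hook_tip [-200.    52.9]
hook_grip [ 0.9 -2.8]
rest [-0.8  0.8]
[ 0.44681852  0.2888399  -0.21783125]
base [ 0.5 -2.4]
base_eye [ 1.6 -0.3]
base_seat [-0.7  2.1]
base_mid [-5.  -0.4]
base [-1.   3.8]
base_eye [ 1.7 -0.8]
base_seat [ 0.9 -1.3]
base_mid [-2.8  2.8]
[ 0.55469048  0.04700796 -0.10284801]
rest [[0.4249, 0.323], [0.5091, 0.2967], [0.4898, 0.2379], [0.4057, 0.2645]] [0.08824925 0.06185326 0.08827107 0.06156939] [-0.30269698 -1.88748409  2.83567601  1.25369705] [0.45735687 0.28050561]
base [[0.6221, 0.0841], [0.6233, -0.0675], [0.463, -0.0677], [0.4623, 0.0828]] [0.15157393 0.16030632 0.1504712  0.15982268] [-1.56277757 -3.14052293  1.57562662  0.00795327] [0.54266546 0.00794295]
```

```bash
cat >> h.py <<'E'
from scipy.optimize import minimize
def boxfit(F,name,dims,x0):
    M=[bot.outline_of(f,name)[0]['mask'] for f in F]
    l,w,h=np.array(dims)/1e3
    C=np.array([[a*l/2,b*w/2,c*h] for a in(-1,1) for b in(-1,1) for c in(0,1)])
    def cost(v):
        s=0
        for f,m in zip(F,M):
            X=C@Ro.from_euler('z',v[2]*10).as_matrix().T+[v[0],v[1],0]
            hull=cv2.convexHull(np.array([proj(f,x) for x in X],np.float32))[:,0]
            im=np.zeros((1680,2240),np.uint8);cv2.fillConvexPoly(im,((hull+.5)*4*16-8).astype(np.int32),255,shift=4)
            im=cv2.resize(im,(560,420),interpolation=cv2.INTER_AREA)/255.
            s+=np.abs(im-m).sum()/m.sum()
        return s
    v0=np.array([x0[0],x0[1],x0[2]/10])
    best=minimize(cost,v0,method='Nelder-Mead',options=dict(initial_simplex=v0+np.r_[np.zeros((1,3)),np.diag([.01,.01,.012])],xatol=1e-5))
    return best.x*[1,1,10],best.fun
E
python3 - <<'E'
from h import *
F=[bot.grab_frame(n) for n in('side','top')]
for fs in(F,F[1:]):
  print('rest',boxfit(fs,'rest',(94,60,63),(.457,.28,-.28)))
print('base',boxfit(F[1:],'base',(154,150,12),(.543,.008,.03)),boxfit(F[1:],'base',(154,150,12),(.543,.008,-.05)))
for f in F:
  for n in('hook_bar','hook_grip','base_seat','base_eye','hook_tip'):
    print(n,[(np.round(m['xy'],1),round(m['score'],2)) for m in bot.mark_of(f,n)[:2]])
E
```

```text
rest (array([ 0.46056164,  0.2862459 , -0.38196203]), np.float64(1.052983712829402))
rest (array([ 0.45950731,  0.28379033, -0.25807589]), np.float64(0.47389824096841304))
base (array([0.54252996, 0.00815333, 0.03513249]), np.float64(0.2010431675893391)) (array([0.54253366, 0.00812019, 0.03517132]), np.float64(0.20104316758933916))
hook_bar [(array([219. , 265.9]), 0.76)]
hook_grip [(array([218.4, 244.5]), 0.87)]
base_seat [(array([249.9, 214.4]), 0.72)]
base_eye [(array([258.9, 231. ]), 0.75)]
hook_tip [(array([233.3, 279.6]), 0.96), (array([262.7, 231. ]), 0.68)]
hook_bar [(array([179.6, 222.8]), 0.71), (array([266.7, 183.4]), 0.18)]
hook_grip [(array([178.7, 225.3]), 0.71)]
base_seat [(array([269.1, 184.7]), 0.85)]
base_eye [(array([267.5, 199.5]), 0.78)]
hook_tip [(array([177.3, 248.2]), 0.49)]
```

```bash
cat >> h.py <<'E'
np.set_printoptions(precision=4,suppress=True)
def Q(yaw,tilt=0):  # tool down, tool y = y axis of yaw, tool x = -x; tilt leans grip to robot
    return Ro.from_euler('z',yaw)*Ro.from_euler('y',-tilt)*Ro.from_euler('y',np.pi)
def delta(p,R,p0=None,R0=None):
    s=bot.state(); p0=s['ee_pos'] if p0 is None else p0; R0=rot(s['tcp_rot']) if R0 is None else R0
    print('cm',(R0.inv().apply(np.array(p)-p0)*100).round(2),'rv',(R0.inv()*R).as_rotvec().round(3))
E
python3 - <<'E'
from h import *
f=[bot.grab_frame(n) for n in('side','top')]
for z in(.103,.110,.122): print(atz(f[1],(178.5,225.5),z),atz(f[0],(219,244.1),z))
F=f
h=fit(F,{k:PH[k] for k in('hook_bar','hook_grip','hook')},[.443,.287,-.2]);print(h)
delta((.4825,.278,.18),Q(-.27))
E
```

```text
[0.481  0.2787 0.103 ] [0.4932 0.2701 0.103 ]
[0.4809 0.277  0.11  ] [0.4835 0.2801 0.11  ]
[0.4806 0.2742 0.122 ] [0.4668 0.2972 0.122 ]
hook_bar [-0.6 -2.8]
hook_grip [0.5 2. ]
hook [-0.5  0.3]
hook_bar [-87.1  38.6]
hook_grip [  4.4 -19.5]
hook [0.5 0.4]
[ 0.4453  0.2887 -0.2497]
cm [-30.62 -10.99   5.13] rv [-0.     0.    -0.196]
```

Request:
send_rows --targets "6 -15 -5.5 2 0 0 -0.1;6 -15 -5.5 2 0 0 -0.1;6 -15 -5.5 2 0 0 -0.1;6 -30.6 -11 5.1 0 0 -0.196;6 -30.6 -11 5.1 0 0 -0.196;6 -30.6 -11 5.1 0 0 -0.196;6 -30.6 -11 5.1 0 0 -0.196;6 -30.6 -11 5.1 0 0 -0.196" --newtons 60

```text
clock: 4.85
ee_pos: [0.482, 0.2781, 0.1803]
tcp_rot: [-0.0, 0.135, 0.991, 0.0]
contact_force: [-0.4, 0.8, 0.2]
opening: 0.06
finger_force: 0.0
```

```bash
python3 - <<'E'
from h import *
f=bot.grab_frame('side');t=bot.grab_frame('top')
s=bot.state();R=rot(s['tcp_rot'])
for k in(0,-.019): X=s['ee_pos']+R.apply([0,0,k]); print(s['ee_pos'],proj(f,X))
print([(np.round(m['xy'],1),round(m['score'],2)) for m in bot.mark_of(f,'hook_grip')],[(np.round(m['xy'],1),round(m['score'],2)) for m in bot.mark_of(f,'hook_bar')])
for fr in(f,t): print(fit([fr],PB,[.555,.042,.03]))
delta((.4825,.278,.084),Q(-.27))
cv2.imwrite('pics/a2.png',cv2.resize(f['img'][150:330,130:370],None,fx=3.3,fy=3.3,interpolation=cv2.INTER_CUBIC))
E
```

```text
[0.4816 0.2789 0.1806] [218.8921 214.7892]
[0.4816 0.2789 0.1806] [218.5808 206.6032]
[(array([218.5, 247.2]), 0.88), (array([354.1, 200.2]), 0.5), (array([260.2, 229.4]), 0.23)] [(array([221.5, 263.6]), 0.83), (array([262. , 244.1]), 0.42)]
base [ 0.  -0.2]
base_eye [-3.2  3.2]
base_seat [0.2 0.3]
base_mid [  1.1 -10.5]
[ 0.5496  0.0562 -0.3593]
base [0.  1.9]
base_eye [ 91.4 -43.3]
base_seat [-0.1 -0.1]
base_mid [-3.6  0.2]
[ 0.5582  0.0447 -0.0323]
cm [-0.04 -0.01  9.64] rv [0.    0.    0.001]
```

View pics/a2.png

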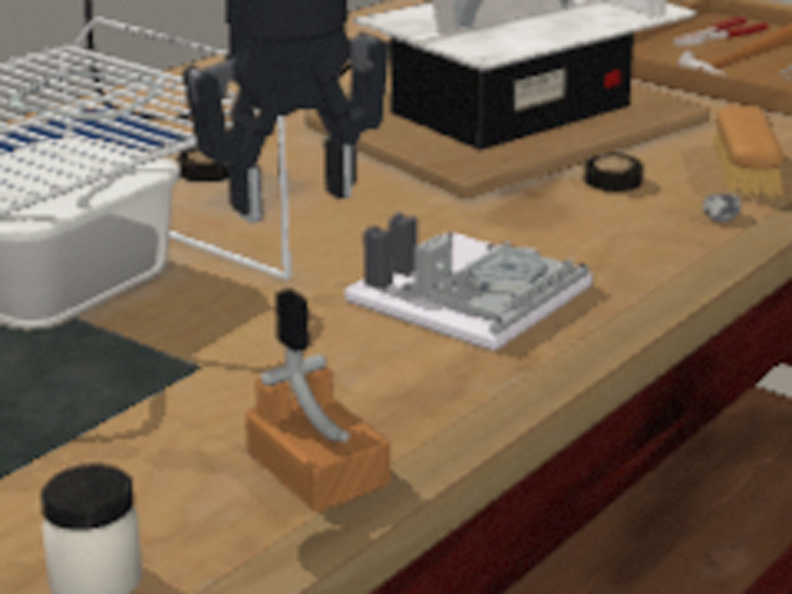

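Request:
send_rows --targets "6 0 0 5 0 0 0;6 0 0 8 0 0 0;6 0 0 9.6 0 0 0;6 0 0 9.6 0 0 0;1 0 0 9.6 0 0 0;1 0 0 9.6 0 0 0;1 0 0 9.6 0 0 0;1 0 0 9.6 0 0 0;1 0 0 9.6 0 0 0" --newtons 60

```text
clock: 6.58
ee_pos: [0.4832, 0.2785, 0.0853]
tcp_rot: [0.001, 0.135, 0.991, 0.001]
contact_force: [0.7, -0.3, 5.9]
opening: 0.0133
finger_force: 59.8
```

```bash
python3 - <<'E'
from h import *
F=[bot.grab_frame(n) for n in('side','top')]
s=bot.state();print(s['ee_pos'],s['opening'],s['finger_force'],s['contact_force'],s['torque'])
S=(F[0],(248.2,217.6));T=(F[1],(268.2,184.7))
print(tri([S,T]),atz(*S,.063),atz(*T,.063))
for f,n in zip(F,'st'):cv2.imwrite(f'pics/{n}3.png',f['img'])
E
```

```text
[0.4832 0.2785 0.0853] 0.01319294503462473 59.78392839431763 [0.8131 0.3473 6.9473] [0.1531 0.1781 0.0068]
[0.5974 0.0432 0.062 ] [0.597  0.0455 0.063 ] [0.5963 0.0425 0.063 ]
```

```bash
cat >> h.py <<'E'
BO=np.array([.5537,.0415]);BY=.035;OFF=np.array([43.3,0,-4.7])/1e3
def tcp(th,dx=0,dy=0,dz=0):  # pin at home place + shift mm (base frame), tilted th deg
    R=Ro.from_euler('z',BY)*Ro.from_euler('y',-np.radians(th))
    o=np.r_[BO,.09]+Ro.from_euler('z',BY).apply(np.array([dx,dy,dz])/1e3)
    return o+R.apply(OFF),Q(BY,np.radians(th))
E
python3 - <<'E'
from h import *
delta(*tcp(0,0,0,75)); delta(*tcp(43,0,0,75),*tcp(0,0,0,75)[:2]);delta(*tcp(43,0,0,75))
E
```

```text
cm [-17.26 -19.65  -7.51] rv [ 0.001  0.002 -0.305]
cm [ 0.84  0.   -3.08] rv [ 0.   -0.75 -0.  ]
cm [-16.46 -19.9  -10.59] rv [-0.113 -0.743 -0.291]
```

Request:
send_rows --targets "1 0 0 -2 0 0 0;1 0 0 -6 0 0 0;1 0 0 -10 0 0 0;1 -4 -4 -10 0 0 -0.1;1 -8 -8 -10 0 0 -0.15;1 -12 -12 -10 0 0 -0.25;1 -15 -16 -9 0 0 -0.305;1 -17.3 -19.6 -7.5 0 0 -0.305;1 -17.3 -19.6 -7.5 0 0 -0.305;1 -17.3 -19.6 -7.5 0 0 -0.305"

```text
clock: 7.92
ee_pos: [0.596, 0.0432, 0.1587]
tcp_rot: [-0.001, -0.017, 1.0, 0.0]
contact_force: [0.3, -0.5, -1.1]
opening: 0.0132
finger_force: 59.3
```

```bash
python3 - <<'E'
from h import *
F=[bot.grab_frame(n) for n in('side','top')]
s=bot.state();print(s['ee_pos'],s['opening'],s['contact_force'],s['qpos'],s['torque'])
R=rot(s['tcp_rot'])
H=Ro.from_euler('z',BY); o=s['ee_pos']-H.apply(OFF)
for n,p in PH.items():
  if n!='rest':
    for f in F: print(n,proj(f,o+H.apply(np.array(p)/1e3-[0,0,.09])).round(1),[(np.round(m['xy'],1),round(m['score'],2)) for m in bot.mark_of(f,n)[:2]])
for n,p in PB.items():
    for f in F: print(n,proj(f,np.r_[BO,0]+H.apply(np.array(p)/1e3)).round(1),[(np.round(m['xy'],1),round(m['score'],2)) for m in bot.mark_of(f,n)[:2]])
a=cv2.resize(F[0]['img'][130:310,170:350],None,fx=3.3,fy=3.3,interpolation=cv2.INTER_CUBIC)
for n,p in PH.items():
  if n!='rest':
    x=(proj(F[0],o+H.apply(np.array(p)/1e3-[0,0,.09]))-[170,130]+.5)*3.3;cv2.circle(a,(int(x[0]),int(x[1])),2,(0,0,255),-1)
for p in ((43.3,17,63),(43.3,-17,63),(3.5,0,40.1),(3.5,16,56),(3.5,-16,56)):
    x=(proj(F[0],np.r_[BO,0]+H.apply(np.array(p)/1e3))-[170,130]+.5)*3.3;cv2.circle(a,(int(x[0]),int(x[1])),2,(0,255,0),-1)
cv2.imwrite('pics/a4.png',a)
E
```

```text
[0.5963 0.0441 0.1594] 0.013780391054127481 [-0.847   0.1838 -1.3797] [ 0.0029  0.3991  1.5557  0.0005  1.1872 -1.6043] [-0.0695 -0.0463 -0.0734]
hook [261.4 186.1] [(array([256.7, 184.4]), 0.68)]
hook [267.9 196.7] [(array([268.6, 197.3]), 0.62), (array([268., 180.]), 0.52)]
hook_tip [267.8 203.9] [(array([267.6, 203.8]), 0.48)]
hook_tip [268.2 206.4] [(array([268.1, 203.5]), 0.54)]
hook_bar [248.4 191.6] [(array([246.1, 192.3]), 0.58)]
hook_bar [267.5 180.9] [(array([269.5, 179. ]), 0.61)]
hook_grip [248.3 178.2] [(array([246.9, 173.6]), 0.72)]
hook_grip [267.4 178.8] []
base [261.4 242. ] [(array([260. , 243.6]), 0.74), (array([247.5, 175.9]), 0.5)]
base [268.5 201.9] []
base_eye [260.4 228.5] [(array([260., 227.]), 0.79), (array([315.5, 205.7]), 0.52)]
base_eye [268.4 199.5] [(array([265.7, 199.4]), 0.69)]
base_seat [248.8 216.7] [(array([250.2, 213.5]), 0.92)]
base_seat [268.  184.4] [(array([266.8, 184.5]), 0.77)]
base_mid [261.4 228.7] [(array([263.6, 227.1]), 0.87)]
base_mid [268.5 200.7] [(array([269.6, 197.7]), 0.82), (array([266.9, 183. ]), 0.48)]
```

View pics/a4.png

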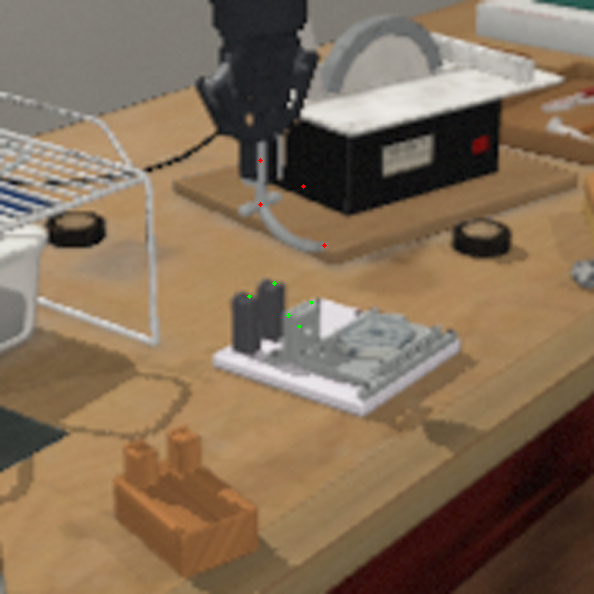

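```bash
cat > ov.py <<'E'
from h import *
import sys
F=[bot.grab_frame(n) for n in('side','top')]
def view(img,f,x0,y0,w,h,k,BO=BO,BY=BY):
    a=cv2.resize(img[y0:y0+h,x0:x0+w],None,fx=k,fy=k,interpolation=cv2.INTER_CUBIC)
    H=Ro.from_euler('z',BY)
    def loop(P):
        c=np.array([(proj(f,np.r_[BO,0]+H.apply(np.array(p)/1e3))-[x0,y0]+.5)*k for p in P]).astype(int);cv2.polylines(a,[c],True,(0,255,0),1)
    for s in(1,-1): loop([(x,s*y,63) for x,y in((33,9),(53,9),(53,25),(33,25))])
    loop([(6,y,z) for y,z in((-16,12),(16,12),(16,56),(-16,56))])
    loop([(1,y,z) for y,z in((16,56),(-16,56))])
    loop([(x-.0112*1e3*0,y,12) for x,y in((-88.5,42),(65,42))])
    return a
a=view(F[0]['img'],F[0],232,200,65,60,8.6); b=view(cv2.imread('pics/top0.png'),F[1],250,174,26,60,8.6)
cv2.imwrite('pics/o1.png',np.hstack([a,b]))
E
python3 ov.py
```

```text
(no output)
```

View pics/o1.png

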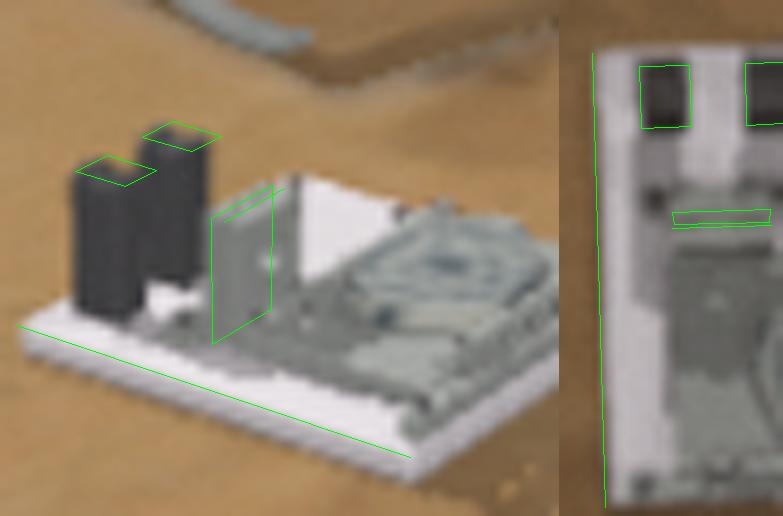

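```bash
cat >> ov.py <<'E'
def pin(img,f,x0,y0,w,h,k,off=OFF):
    a=cv2.resize(img[y0:y0+h,x0:x0+w],None,fx=k,fy=k,interpolation=cv2.INTER_CUBIC)
    s=bot.state();H=rot(s['tcp_rot'])*Ro.from_euler('y',np.pi);o=s['ee_pos']-H.apply(off)
    for r in(50-5.2,50+5.2):
        c=[]
        for t in np.radians(np.linspace(-30,-115,20)):
            q=r if t>np.radians(-98) else 50+np.sign(r-50)*(3.5 if t<np.radians(-109) else 4.5)
            c.append((proj(f,o+H.apply([q*np.cos(t)/1e3,0,q*np.sin(t)/1e3]))-[x0,y0]+.5)*k)
        cv2.polylines(a,[np.array(c).astype(int)],False,(0,0,255),1)
    for y in(5.2,-5.2):
        c=[(proj(f,o+H.apply([50*np.cos(t)/1e3,y/1e3,50*np.sin(t)/1e3]))-[x0,y0]+.5)*k for t in np.radians(np.linspace(-30,-115,20))]
        cv2.polylines(a,[np.array(c).astype(int)],False,(255,0,255),1)
    c=[(proj(f,o+H.apply(np.array([43.3,y,-25])/1e3))-[x0,y0]+.5)*k for y in(-25,25)]
    cv2.polylines(a,[np.array(c).astype(int)],False,(0,0,255),1)
    return a
a=pin(F[0]['img'],F[0],235,170,45,44,12);b=pin(F[1]['img'],F[1],255,175,21,44,12)
cv2.imwrite('pics/o2.png',np.hstack([a,b]))
E
python3 ov.py
```

```text
(no output)
```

View pics/o2.png

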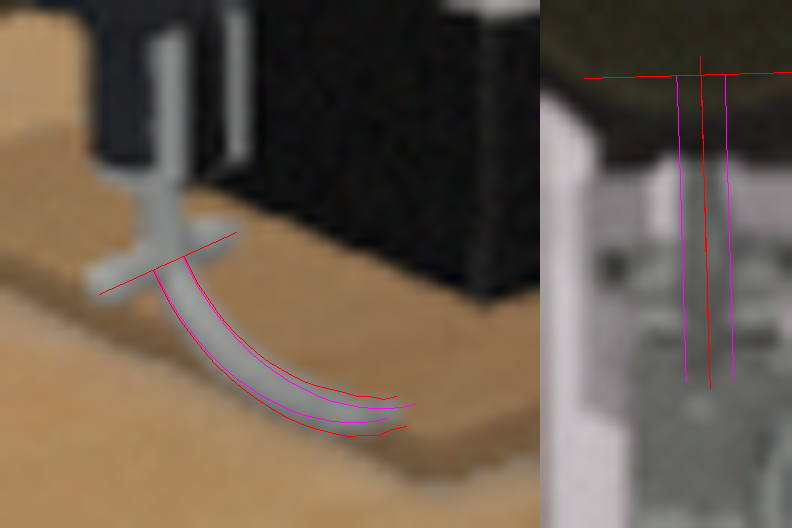

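```bash
sed -i 's/BO=np.array(\[.5537,.0415\])/BO=np.array([.5547,.0415])/' h.py; python3 - <<'E'
from h import *
delta(*tcp(20,0,0,75));delta(*tcp(43,0,0,75))
delta(*tcp(43,0,0,8),*tcp(43,0,0,75));delta(*tcp(43),*tcp(43,0,0,75))
E
```

```text
cm [-0.02  0.   -1.61] rv [ 0.    -0.349  0.   ]
cm [ 0.72  0.   -3.18] rv [ 0.    -0.751  0.   ]
cm [4.57 0.   4.9 ] rv [0. 0. 0.]
cm [5.11 0.   5.49] rv [0. 0. 0.]
```

Request:
send_rows --targets "1 0 0 -0.8 0 -0.17 0;1 0 0 -1.6 0 -0.349 0;1 0.4 0 -2.4 0 -0.53 0;1 0.7 0 -3.2 0 -0.7 0;1 0.72 0 -3.2 0 -0.751 0;1 0.72 0 -3.2 0 -0.751 0;1 0.72 0 -3.2 0 -0.751 0"

```text
clock: 9.9
ee_pos: [0.5912, 0.0413, 0.1964]
tcp_rot: [0.364, -0.017, 0.931, 0.008]
contact_force: [-0.2, -0.1, -0.5]
opening: 0.0135
finger_force: 59.4
```

Request:
send_rows --targets "1 2 0 2.2 0 0 0;1 3.5 0 3.7 0 0 0;1 4.6 0 4.9 0 0 0;1 4.6 0 4.9 0 0 0;1 4.6 0 4.9 0 0 0"

```text
clock: 10.52
ee_pos: [0.5958, 0.0354, 0.1569]
tcp_rot: [0.342, -0.022, 0.939, 0.016]
contact_force: [0.7, 0.2, -0.4]
opening: 0.0135
finger_force: 59.3
```

```bash
sed -i '/^a=/d;/^cv2.imwrite/d' ov.py; cat >> ov.py <<'E'
def look(name):
    im=F[0]['img'].copy()
    x0,y0,w,h,k=235,185,60,52,13
    cv2.imwrite(name,pin(im,F[0],x0,y0,w,h,k))
if len(sys.argv)>1: look(sys.argv[1])
E
python3 - <<'E'
from h import *
s=bot.state();print(s['ee_pos'],s['contact_force'],s['torque'],s['qpos'])
delta(*tcp(43,0,0,8));delta(*tcp(43))
E
python3 ov.py pics/o3.png
```

```text
[0.5958 0.0354 0.1569] [ 0.6984  0.1512 -0.3976] [0.0218 0.4571 0.0738] [-0.0659  0.2375  2.1566  1.033   0.1015 -2.6825]
cm [2.56 0.72 2.14] rv [ 0.022 -0.051  0.003]
cm [3.08 0.71 2.75] rv [ 0.022 -0.051  0.003]
```

View pics/o3.png

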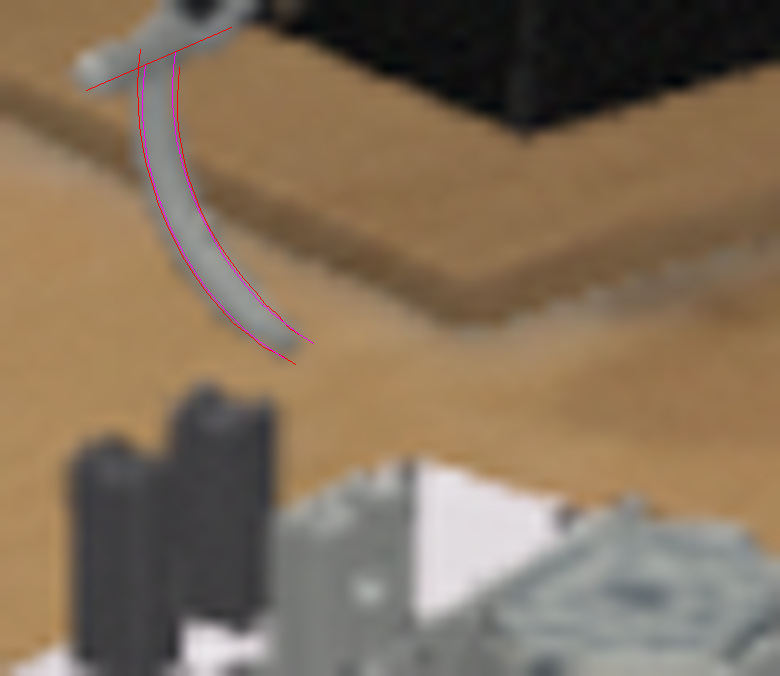

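```bash
python3 - <<'E'
from h import *
delta(*tcp(35,0,0,75));delta(*tcp(0,0,0,75))
E
```

```text
cm [-1.69  0.81 -2.35] rv [0.022 0.089 0.003]
cm [-0.42  0.76 -0.06] rv [0.021 0.7   0.01 ]
```

Request:
send_rows --targets "1 -0.8 0.4 -1.2 0.01 0.04 0;1 -1.7 0.8 -2.3 0.02 0.09 0;1 -1.2 0.8 -1.7 0.02 0.25 0;1 -0.9 0.8 -1.2 0.02 0.4 0;1 -0.6 0.8 -0.6 0.02 0.55 0;1 -0.4 0.76 0 0.02 0.7 0.01;1 -0.4 0.76 0 0.02 0.7 0.01;1 -0.4 0.76 0 0.02 0.7 0.01"

```text
clock: 11.62
ee_pos: [0.597, 0.0427, 0.1586]
tcp_rot: [-0.0, -0.017, 1.0, 0.001]
contact_force: [0.0, -0.2, -0.5]
opening: 0.0135
finger_force: 59.3
```

```bash
python3 - <<'E'
from h import *
s=bot.state();print(s['ee_pos'],s['qpos'])
delta(*tcp(0,0,0,75))
R=rot([0.001,.135,.991,.001]); print(Q(-.27).as_quat(),R.as_quat())
for z in(.1853,.0853):delta((.4832,.2785,z),Q(-.27))
E
```

```text
[0.597  0.0427 0.1586] [-0.0003  0.4006  1.5553  0.002   1.1862 -1.6051]
cm [-0.1   0.03 -0.17] rv [ 0.002 -0.001 -0.002]
[ 0.1346  0.9909 -0.      0.    ] [0.135  0.9908 0.001  0.001 ]
cm [10.59 23.95 -2.62] rv [ 0.002 -0.001  0.303]
cm [10.58 23.93  7.38] rv [ 0.002 -0.001  0.303]
```

Request:
send_rows --targets "1 0 2 -2.6 0 0 0.05;1 3 7 -2.6 0 0 0.1;1 6 12 -2.6 0 0 0.2;1 8 17 -2.6 0 0 0.25;1 10 22 -2.6 0 0 0.303;1 10.6 23.9 -2.6 0 0 0.303;1 10.6 23.9 -2.6 0 0 0.303;1 10.6 23.9 -2.6 0 0 0.303;1 10.6 23.9 -2.6 0 0 0.303"

```text
clock: 12.75
ee_pos: [0.4848, 0.2768, 0.1858]
tcp_rot: [-0.001, 0.136, 0.991, 0.001]
contact_force: [0.5, 0.2, -1.7]
opening: 0.0135
finger_force: 59.4
```

```bash
python3 - <<'E'
from h import *
for z in(.1853,.0853):delta((.4831,.2784,z),Q(-.27))
E
```

```text
cm [0.2  0.11 0.05] rv [ 0.002 -0.001 -0.002]
cm [ 0.19  0.1  10.05] rv [ 0.002 -0.001 -0.002]
```

Request:
send_rows --targets "1 0.15 0.1 3 0 0 0;1 0.15 0.1 6 0 0 0;1 0.15 0.1 8 0 0 0;1 0.15 0.1 9 0 0 0;1 0.15 0.1 9.6 0 0 0;1 0.15 0.1 9.9 0 0 0;1 0.15 0.1 9.9 0 0 0"

```text
clock: 13.62
ee_pos: [0.4834, 0.2799, 0.0872]
tcp_rot: [-0.0, 0.135, 0.991, 0.001]
contact_force: [-0.1, -0.1, -1.1]
opening: 0.013
finger_force: 59.4
```

```bash
python3 - <<'E'
from h import *
s=bot.state();print(s['ee_pos'],s['contact_force'],s['torque'],s['qpos'])
E
```

```text
[0.4834 0.2799 0.0872] [-0.1037 -0.085  -1.0747] [-0.0006 -0.0238 -0.0177] [ 0.4475  0.4304  1.7261  0.0031  0.9843 -0.8547]
```

Request:
send_rows --targets "1 0 -0.05 0.1 0 0 0;1 0 -0.05 0.2 0 0 0;1 0 -0.05 0.25 0 0 0;1 0 -0.05 0.25 0 0 0"

```text
clock: 14.12
ee_pos: [0.4833, 0.2794, 0.0852]
tcp_rot: [-0.0, 0.135, 0.991, 0.001]
contact_force: [-0.9, -0.6, 4.3]
opening: 0.0133
finger_force: 60.5
```

Request:
send_rows --targets "4 0 0 0 0 0 0;4 0 0 0 0 0 0;4 0 0 0 0 0 0;4 0 0 0 0 0 0;4 0.27 0 0 0 0.14 0;4 0.53 0 -0.07 0 0.28 0;4 0.77 0 -0.16 0 0.42 0;4 0.77 0 -0.16 0 0.42 0;4 0.77 0 -0.16 0 0.42 0"

```text
clock: 15.25
ee_pos: [0.4748, 0.2812, 0.0856]
tcp_rot: [-0.207, 0.132, 0.969, 0.029]
contact_force: [-1.4, 0.5, -0.8]
opening: 0.0404
finger_force: 0.0
```

```bash
python3 - <<'E'
from h import *
s=bot.state();print(s['ee_pos'],s['qpos'],s['opening'],s['contact_force'])
H=Ro.from_euler('z',-.27)
old=np.array([.4833,.2787,.0853]); o=old-H.apply([.0433,0,-.0047]); print(H.inv().apply(s['ee_pos']-o)*1e3, (H.inv()*rot(s['tcp_rot'])*Ro.from_euler('y',np.pi)).as_rotvec())
E
```

```text
[0.4748 0.2812 0.0856] [ 0.3058  0.5907  1.5098  0.2286  1.404  -1.0744] 0.04044448181394834 [-1.377   0.5084 -0.8196]
[34.4678  0.114  -4.3745] [ 0.0012  0.4209 -0.0002]
```

Request:
send_rows --targets "1 0 0 0 0 0 0;1 0 0 0 0 0 0;1 0 0 0 0 0 0;1 0 0 0 0 0 0;1 0 0 0 0 0 0;1 0 0 0 0 0 0" --newtons 90

```text
clock: 16.0
ee_pos: [0.4746, 0.2817, 0.0867]
tcp_rot: [-0.208, 0.131, 0.969, 0.029]
contact_force: [-2.4, 0.7, 6.0]
opening: 0.0132
finger_force: 87.9
```

```bash
python3 - <<'E'
from h import *
s=bot.state();print(s['ee_pos'],s['opening'],s['contact_force'])
H=Ro.from_euler('z',-.27)
old=np.array([.4833,.2787,.0853]); o=old-H.apply([.0433,0,-.0047]); print(H.inv().apply(s['ee_pos']-o)*1e3, (H.inv()*rot(s['tcp_rot'])*Ro.from_euler('y',np.pi)).as_rotvec())
E
```

```text
[0.4746 0.2817 0.0867] 0.013218097966835528 [-2.3594  0.744   5.9909]
[34.1006  0.5339 -3.3216] [0.0022 0.4234 0.0003]
```

```bash
sed -i 's/^BO=\(.*\)OFF=.*/BO=\1OFF=np.array([34.5,0,-3.3])\/1e3;TG=-.421/; s/,Q(BY,np.radians(th))/,Q(BY,np.radians(th)+TG)/' h.py
sed -i "s/H=rot(s\['tcp_rot'\])\*Ro.from_euler('y',np.pi)/H=rot(s['tcp_rot'])*Ro.from_euler('y',np.pi+TG)/" ov.py; grep -n "TG" h.py ov.py
python3 - <<'E'
from h import *
s=bot.state();p=s['ee_pos'];R=Q(-.27,TG)
delta(p+[0,0,.09],R)
delta(p+[.03,-.06,.09],Q(-.17,TG))
delta(p+[.06,-.12,.09],Q(-.07,TG))
delta(*tcp(0,0,0,85));delta(*tcp(0,0,0,75))
E
```

```text
h.py:55:BO=np.array([.5547,.0415]);BY=.035;OFF=np.array([34.5,0,-3.3])/1e3;TG=-.421
h.py:59:    return o+R.apply(OFF),Q(BY,np.radians(th)+TG)
ov.py:16:    s=bot.state();H=rot(s['tcp_rot'])*Ro.from_euler('y',np.pi+TG);o=s['ee_pos']-H.apply(off)
cm [ 3.7   0.02 -8.21] rv [ 0.002 -0.002  0.001]
cm [ -0.39  -4.96 -10.06] rv [ 0.043 -0.002 -0.09 ]
cm [ -4.48  -9.94 -11.92] rv [ 0.084 -0.002 -0.182]
cm [-12.37 -19.95 -14.95] rv [ 0.127 -0.002 -0.277]
cm [-12.78 -19.95 -14.04] rv [ 0.127 -0.002 -0.277]
```

Request:
send_rows --targets "1 0.8 0 -1.8 0 0 0;1 2.2 0 -5 0 0 0;1 3.7 0 -8.2 0 0 0;1 -0.4 -5 -10 0.04 0 -0.09;1 -4.5 -10 -12 0.08 0 -0.18;1 -8.5 -15 -13.5 0.12 0 -0.25;1 -12.4 -20 -15 0.127 0 -0.277;1 -12.8 -20 -14 0.127 0 -0.277;1 -12.8 -20 -14 0.127 0 -0.277;1 -12.8 -20 -14 0.127 0 -0.277"

```text
clock: 17.25
ee_pos: [0.589, 0.0433, 0.1607]
tcp_rot: [-0.21, -0.017, 0.978, -0.004]
contact_force: [-0.1, -0.0, -0.4]
opening: 0.0133
finger_force: 87.9
```

```bash
python3 - <<'E'
from h import *
s=bot.state();print(s['ee_pos'],s['qpos'],s['contact_force'],s['torque'])
p,R=tcp(0,0,0,75);print(p-s['ee_pos'])
for a in((15,0,0,75),(30,0,0,75),(43,0,0,75)): delta(*tcp(*a))
delta(*tcp(43,0,0,8),*tcp(43,0,0,75))
E
```

```text
[0.589  0.0433 0.1607] [ 0.0086  0.6136  1.2412 -0.0107  1.7094 -1.5967] [-0.1142 -0.0033 -0.4089] [ 0.0688 -0.2503  0.0233]
[ 0.0002 -0.0006  0.001 ]
cm [ 0.43 -0.06 -0.91] rv [ 0.    -0.264  0.   ]
cm [ 1.02 -0.06 -1.59] rv [ 0.    -0.525  0.   ]
cm [ 1.67 -0.06 -2.04] rv [ 0.    -0.752  0.   ]
cm [2.17 0.   6.34] rv [0. 0. 0.]
```

Request:
send_rows --targets "1 0.2 0 -0.5 0 -0.13 0;1 0.43 0 -0.9 0 -0.264 0;1 0.7 0 -1.3 0 -0.4 0;1 1 0 -1.6 0 -0.525 0;1 1.3 0 -1.9 0 -0.65 0;1 1.67 0 -2.04 0 -0.752 0;1 1.67 0 -2.04 0 -0.752 0;1 1.67 0 -2.04 0 -0.752 0"

```text
clock: 18.25
ee_pos: [0.5836, 0.0428, 0.1872]
tcp_rot: [0.165, -0.018, 0.986, 0.003]
contact_force: [0.3, -0.3, -1.7]
opening: 0.0133
finger_force: 87.9
```

Request:
send_rows --targets "1 0.7 0 2.1 0 0 0;1 1.2 0 3.6 0 0 0;1 1.7 0 4.9 0 0 0;1 1.7 0 4.9 0 0 0;1 1.7 0 4.9 0 0 0"

```text
clock: 18.88
ee_pos: [0.5836, 0.0417, 0.1348]
tcp_rot: [0.165, -0.017, 0.986, 0.003]
contact_force: [-0.2, -1.0, -0.4]
opening: 0.013
finger_force: 87.9
```

```bash
python3 - <<'E'
from h import *
s=bot.state();print(s['ee_pos'],s['qpos'],s['contact_force'],s['torque'])
for a in((43,0,0,20),(43,0,0,8),(43,0,0,0)): delta(*tcp(*a))
E
python3 ov.py pics/o4.png
```

```text
[0.5836 0.0417 0.1348] [-0.0095  0.2854  1.8902  0.0231  0.6353 -1.6312] [-0.2459 -1.0231 -0.4338] [-0.0193  0.2712 -0.004 ]
cm [0.25 0.08 0.3 ] rv [-0.001  0.002 -0.   ]
cm [0.64 0.08 1.44] rv [-0.001  0.002 -0.   ]
cm [0.9  0.08 2.19] rv [-0.001  0.002 -0.   ]
```

View pics/o4.png

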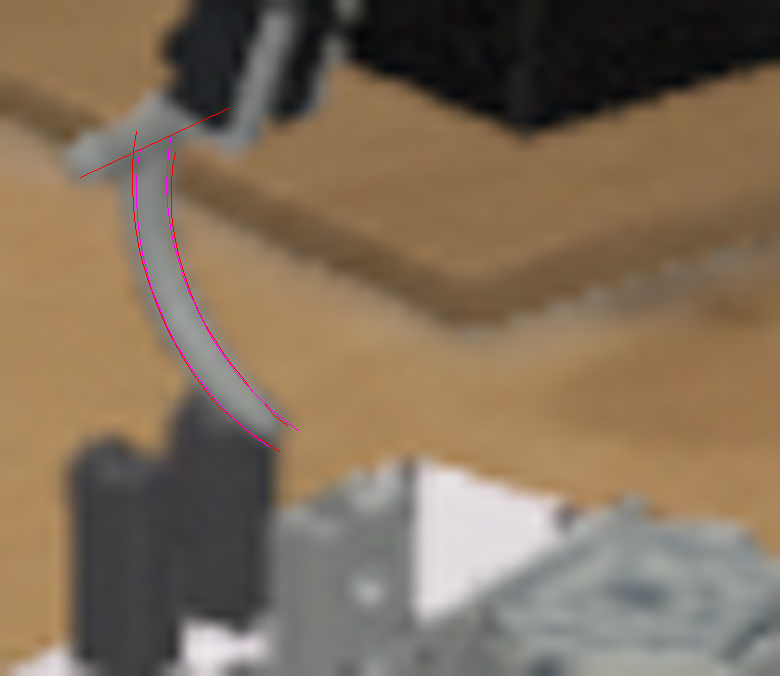

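Request:
send_rows --targets "1 0.25 0.04 0.5 0 0 0;1 0.45 0.05 1 0 0 0;1 0.64 0.05 1.44 0 0 0;1 0.8 0.05 1.8 0 0 0;1 0.9 0.05 2.1 0 0 0;1 0.9 0.05 2.1 0 0 0"

```text
clock: 19.73
ee_pos: [0.5808, 0.0422, 0.1113]
tcp_rot: [0.164, -0.017, 0.986, 0.003]
contact_force: [-0.2, 0.5, -0.8]
opening: 0.0131
finger_force: 87.9
```

```bash
python3 - <<'E'
from h import *
s=bot.state();print(s['contact_force'],s['torque'],s['qpos'])
for a in(43,40,36,32,30,28,26,24,20,10,0): print(a,end=' ');delta(*tcp(a))
E
```

```text
[-0.1552  0.5495 -0.7653] [0.0129 0.2533 0.0101] [-0.0087  0.3166  1.9233  0.0248  0.5723 -1.6326]
43 cm [-0.13  0.03  0.06] rv [-0.001  0.    -0.   ]
40 cm [-0.18  0.03  0.23] rv [-0.001  0.053 -0.   ]
36 cm [-0.24  0.03  0.47] rv [-0.001  0.122 -0.   ]
32 cm [-0.28  0.03  0.71] rv [-0.001  0.192 -0.   ]
30 cm [-0.29  0.03  0.83] rv [-0.001  0.227 -0.   ]
28 cm [-0.3   0.03  0.95] rv [-0.001  0.262 -0.   ]
26 cm [-0.31  0.03  1.07] rv [-0.001  0.297 -0.   ]
24 cm [-0.31  0.03  1.19] rv [-0.001  0.332 -0.   ]
20 cm [-0.3   0.03  1.43] rv [-0.001  0.402 -0.   ]
10 cm [-0.2   0.03  2.03] rv [-0.001  0.576 -0.001]
0 cm [0.   0.03 2.6 ] rv [-0.001  0.751 -0.001]
```

Request:
send_rows --targets "1 -0.18 0.03 0.23 0 0.053 0;1 -0.21 0.03 0.35 0 0.087 0;1 -0.24 0.03 0.47 0 0.122 0;1 -0.27 0.03 0.65 0 0.174 0;1 -0.27 0.03 0.65 0 0.174 0"

```text
clock: 20.35
ee_pos: [0.5874, 0.0426, 0.1068]
tcp_rot: [0.079, -0.017, 0.997, 0.001]
contact_force: [-0.7, -0.0, -0.8]
opening: 0.013
finger_force: 87.9
```

```bash
python3 - <<'E'
from h import *
s=bot.state();print(s['contact_force'],s['torque'])
for a in(33,31,30,29,28,27,26,25,24,23,22,20): print(a,end=' ');delta(*tcp(a))
E
```

```text
[-0.7057 -0.     -0.8282] [0.0388 0.1269 0.0031]
33 cm [0.21 0.01 0.04] rv [-0.001  0.004 -0.   ]
31 cm [0.17 0.01 0.16] rv [-0.001  0.039 -0.   ]
30 cm [0.16 0.01 0.22] rv [-0.001  0.056 -0.   ]
29 cm [0.14 0.01 0.28] rv [-0.001  0.074 -0.   ]
28 cm [0.13 0.01 0.33] rv [-0.001  0.091 -0.   ]
27 cm [0.11 0.01 0.39] rv [-0.001  0.109 -0.   ]
26 cm [0.1  0.01 0.45] rv [-0.001  0.126 -0.   ]
25 cm [0.09 0.01 0.51] rv [-0.001  0.144 -0.   ]
24 cm [0.08 0.01 0.57] rv [-0.001  0.161 -0.   ]
23 cm [0.07 0.01 0.63] rv [-0.001  0.178 -0.001]
22 cm [0.06 0.01 0.69] rv [-0.001  0.196 -0.001]
20 cm [0.05 0.01 0.81] rv [-0.001  0.231 -0.001]
```

```bash
cat >> h.py <<'E'
def avg(n=8):
    S=[]
    for _ in range(n): bot.grab_frame('side'); S.append(bot.state())
    m={k:np.mean([s[k] for s in S],0) for k in('ee_pos','contact_force','torque','tcp_rot')}
    print('avg',m['ee_pos'],'F',m['contact_force'].round(2),'M',m['torque'].round(3),'std',np.std([s['ee_pos'] for s in S],0),'t',S[-1]['clock'],'op',S[-1]['opening'].round(4))
    return m['ee_pos'],rot(m['tcp_rot']/np.linalg.norm(m['tcp_rot']))
E
python3 - <<'E'
from h import *
p0=avg()
for a in(33,30,28,26,24): print(a,end=' ');delta(*tcp(a),*p0)
E
```

```text
Traceback (most recent call last):
  File "h.py", line 64, in avg
    print('avg',m['ee_pos'],'F',m['contact_force'].round(2),'M',m['torque'].round(3),'std',np.std([s['ee_pos'] for s in S],0),'t',S[-1]['clock'],'op',S[-1]['opening'].round(4))
                                                                                                                                                      ^^^^^^^^^^^^^^^^^^^^^^
AttributeError: 'float' object has no attribute 'round'
```

```bash
sed -i "s/S\[-1\]\['opening'\].round(4)/round(S[-1]['opening'],4)/" h.py
python3 - <<'E'
from h import *
p0=avg()
for a in(33,30,28,26,24): print(a,end=' ');delta(*tcp(a),*p0)
E
```

```text
avg [0.5855 0.0426 0.1065] F [ 0.13  0.23 -1.3 ] M [-0.011  0.112  0.006] std [0.0001 0.     0.    ] t 21.15 op 0.0131
33 cm [ 0.02 -0.    0.04] rv [-0.001  0.002 -0.   ]
30 cm [-0.03 -0.    0.21] rv [-0.001  0.054 -0.   ]
28 cm [-0.06 -0.    0.33] rv [-0.001  0.089 -0.   ]
26 cm [-0.09 -0.    0.45] rv [-0.001  0.124 -0.   ]
24 cm [-0.11 -0.    0.57] rv [-0.001  0.159 -0.001]
```

Request:
send_rows --targets "1 -0.03 0 0.21 0 0.054 0;1 -0.06 0 0.33 0 0.089 0;1 -0.07 0 0.39 0 0.106 0;1 -0.08 0 0.45 0 0.124 0;1 -0.08 0 0.45 0 0.124 0;1 -0.08 0 0.45 0 0.124 0"

```text
clock: 21.9
ee_pos: [0.5868, 0.0427, 0.102]
tcp_rot: [0.016, -0.017, 1.0, -0.0]
contact_force: [-0.1, 0.0, -1.6]
opening: 0.013
finger_force: 87.9
```

```bash
python3 - <<'E'
from h import *
p0=avg(3)
for a in(26,25,24,23,22,21,20): print(a,end=' ');delta(*tcp(a),*p0)
E
```

```text
avg [0.5868 0.0426 0.1021] F [-0.05  0.02 -1.48] M [0.006 0.085 0.003] std [0. 0. 0.] t 22.05 op 0.013
26 cm [-0.03 -0.   -0.  ] rv [-0.001 -0.    -0.001]
25 cm [-0.05 -0.    0.05] rv [-0.001  0.017 -0.001]
24 cm [-0.07 -0.    0.11] rv [-0.001  0.034 -0.001]
23 cm [-0.09 -0.    0.17] rv [-0.001  0.052 -0.001]
22 cm [-0.1  -0.    0.23] rv [-0.001  0.069 -0.001]
21 cm [-0.12 -0.    0.29] rv [-0.001  0.087 -0.001]
20 cm [-0.13 -0.    0.34] rv [-0.001  0.104 -0.001]
```

Request:
send_rows --targets "1 -0.03 0 0.05 0 0.017 0;1 -0.05 0 0.11 0 0.034 0;1 -0.06 0 0.14 0 0.043 0;1 -0.06 0 0.14 0 0.043 0"

```text
clock: 22.55
ee_pos: [0.5881, 0.0427, 0.1005]
tcp_rot: [-0.005, -0.017, 1.0, -0.0]
contact_force: [0.5, 0.3, -1.1]
opening: 0.0131
finger_force: 87.9
```

```bash
python3 - <<'E'
from h import *
p0=avg(3)
for a in(24,23,22,21,20): print(a,end=' ');delta(*tcp(a),*p0)
E
```

```text
avg [0.5877 0.0427 0.1006] F [-0.16  0.27 -0.75] M [ 0.007 -0.004 -0.026] std [0.0001 0.     0.    ] t 22.7 op 0.0132
24 cm [ 0.02 -0.   -0.04] rv [-0.001 -0.009 -0.001]
23 cm [ 0.   -0.    0.01] rv [-0.001  0.009 -0.001]
22 cm [-0.02 -0.    0.07] rv [-0.001  0.026 -0.001]
21 cm [-0.04 -0.    0.13] rv [-0.001  0.044 -0.001]
20 cm [-0.05 -0.    0.19] rv [-0.001  0.061 -0.001]
```

Request:
send_rows --targets "1 -0.01 0 0.04 0 0.013 0;1 -0.02 0 0.07 0 0.026 0;1 -0.02 0 0.07 0 0.026 0"

```text
clock: 23.08
ee_pos: [0.5884, 0.0427, 0.1]
tcp_rot: [-0.018, -0.017, 1.0, -0.001]
contact_force: [0.6, -0.6, -1.1]
opening: 0.013
finger_force: 87.9
```

```bash
python3 - <<'E'
from h import *
p0=avg(3)
for a in(28,24,22,21,20,18): print(a,end=' ');delta(*tcp(a),*p0)
E
```

```text
avg [0.5881 0.0427 0.0999] F [ 0.15 -0.09 -1.13] M [ 0.006 -0.003  0.015] std [0.0001 0.     0.    ] t 23.225 op 0.0127
28 cm [ 0.15 -0.   -0.33] rv [-0.001 -0.104 -0.001]
24 cm [ 0.06 -0.   -0.11] rv [-0.001 -0.035 -0.001]
22 cm [ 0.02 -0.    0.01] rv [-0.001  0.    -0.001]
21 cm [-0.   -0.    0.07] rv [-0.001  0.018 -0.001]
20 cm [-0.02 -0.    0.12] rv [-0.001  0.035 -0.001]
18 cm [-0.05 -0.    0.24] rv [-0.001  0.07  -0.001]
```

Request:
send_rows --targets "1 0 0 0.07 0 0.018 0;1 -0.02 0 0.12 0 0.035 0;1 -0.02 0 0.12 0 0.035 0;1 -0.02 0 0.12 0 0.035 0"

```text
clock: 23.72
ee_pos: [0.5881, 0.0427, 0.0987]
tcp_rot: [-0.036, -0.017, 0.999, -0.001]
contact_force: [-0.6, -0.5, -2.0]
opening: 0.013
finger_force: 87.9
```

```bash
python3 - <<'E'
from h import *
p0=avg(3)
for a in(28,20,19,18,16,14,12): print(a,end=' ');delta(*tcp(a),*p0)
E
```

```text
avg [0.588  0.0427 0.0987] F [-0.14 -0.42 -0.6 ] M [-0.003 -0.049  0.009] std [0. 0. 0.] t 23.875 op 0.0133
28 cm [ 0.16 -0.   -0.44] rv [-0.001 -0.139 -0.001]
20 cm [-0.02 -0.    0.  ] rv [-0.001  0.    -0.001]
19 cm [-0.04 -0.    0.06] rv [-0.001  0.018 -0.001]
18 cm [-0.06 -0.    0.12] rv [-0.001  0.035 -0.001]
16 cm [-0.09 -0.    0.23] rv [-0.001  0.07  -0.001]
14 cm [-0.12 -0.    0.35] rv [-0.001  0.105 -0.001]
12 cm [-0.15 -0.    0.47] rv [-0.001  0.14  -0.001]
```

Request:
send_rows --targets "1 -0.04 0 0.06 0 0.018 0;1 -0.05 0 0.12 0 0.035 0;1 -0.05 0 0.12 0 0.035 0"

```text
clock: 24.25
ee_pos: [0.5891, 0.0427, 0.0973]
tcp_rot: [-0.053, -0.017, 0.998, -0.001]
contact_force: [0.3, 0.3, -0.8]
opening: 0.0132
finger_force: 87.9
```

```bash
python3 - <<'E'
from h import *
p0=avg(3)
for a in(28,18,16,14,12): print(a,end=' ');delta(*tcp(a),*p0)
E
```

```text
avg [0.5886 0.0427 0.0974] F [-0.11 -0.06 -1.37] M [-0.007 -0.047  0.035] std [0.0001 0.     0.    ] t 24.4 op 0.013
28 cm [ 0.26 -0.   -0.56] rv [-0.001 -0.174 -0.001]
18 cm [ 0.01 -0.   -0.01] rv [-0.001  0.    -0.001]
16 cm [-0.02 -0.    0.1 ] rv [-0.001  0.035 -0.001]
14 cm [-0.06 -0.    0.22] rv [-0.001  0.07  -0.001]
12 cm [-0.08 -0.    0.34] rv [-0.001  0.105 -0.001]
```

Request:
send_rows --targets "1 -0.01 0 0.05 0 0.018 0;1 -0.02 0 0.1 0 0.035 0;1 -0.04 0 0.16 0 0.052 0;1 -0.06 0 0.22 0 0.07 0;1 -0.06 0 0.22 0 0.07 0"

```text
clock: 25.02
ee_pos: [0.5893, 0.0427, 0.095]
tcp_rot: [-0.088, -0.017, 0.996, -0.002]
contact_force: [0.6, 0.6, -1.2]
opening: 0.013
finger_force: 87.9
```

```bash
python3 - <<'E'
from h import *
p0=avg(3)
for a in(28,14,12,10,8,6): print(a,end=' ');delta(*tcp(a),*p0)
E
python3 ov.py pics/o5.png
```

```text
avg [0.5889 0.0427 0.0951] F [-0.08 -0.44 -1.42] M [ 0.018 -0.108 -0.009] std [0.0001 0.     0.0001] t 25.175 op 0.0128
28 cm [ 0.36 -0.   -0.76] rv [-0.001 -0.245 -0.001]
14 cm [-0. -0. -0.] rv [-0.001 -0.    -0.001]
12 cm [-0.04 -0.    0.11] rv [-0.001  0.035 -0.001]
10 cm [-0.07  0.    0.23] rv [-0.     0.07  -0.001]
8 cm [-0.1   0.    0.35] rv [-0.     0.105 -0.001]
6 cm [-0.13  0.    0.47] rv [-0.     0.139 -0.001]
```

View pics/o5.png

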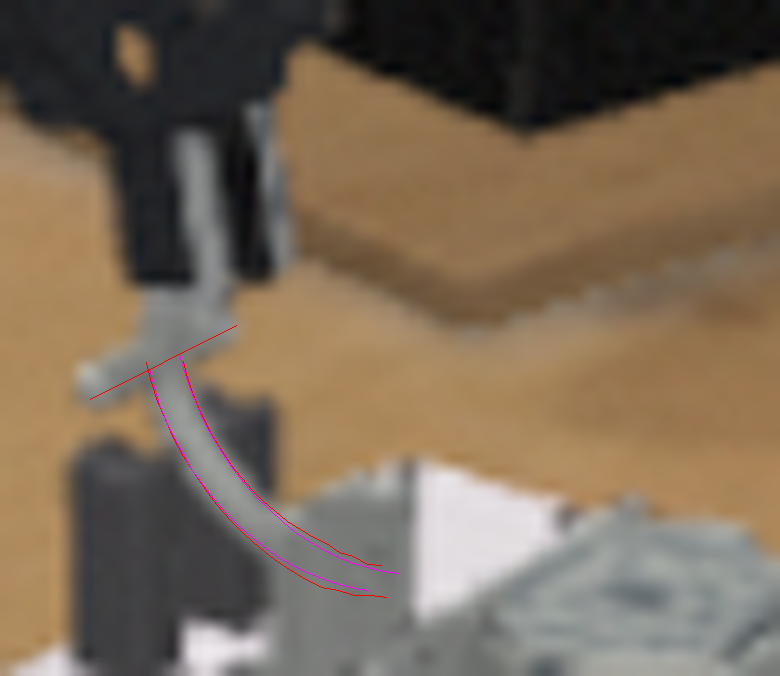

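Request:
send_rows --targets "1 -0.02 0 0.06 0 0.018 0;1 -0.04 0 0.11 0 0.035 0;1 -0.05 0 0.17 0 0.052 0;1 -0.07 0 0.23 0 0.07 0;1 -0.07 0 0.23 0 0.07 0"

```text
clock: 25.9
ee_pos: [0.5895, 0.0427, 0.0925]
tcp_rot: [-0.123, -0.017, 0.992, -0.002]
contact_force: [0.6, -1.0, -1.1]
opening: 0.0132
finger_force: 87.9
```

```bash
python3 - <<'E'
from h import *
p0=avg(3)
for a in(10,8,6,4,2,0): print(a,end=' ');delta(*tcp(a),*p0)
E
```

```text
avg [0.5892 0.0427 0.0928] F [-0.16  0.19 -1.27] M [ 0.001 -0.177 -0.003] std [0.0001 0.     0.0001] t 26.05 op 0.0133
10 cm [-0. -0.  0.] rv [-0.    -0.    -0.001]
8 cm [-0.04 -0.    0.12] rv [-0.     0.035 -0.001]
6 cm [-0.07 -0.    0.23] rv [-0.     0.069 -0.001]
4 cm [-0.1   0.    0.35] rv [-0.     0.104 -0.001]
2 cm [-0.13  0.    0.47] rv [-0.     0.139 -0.001]
0 cm [-0.15  0.    0.59] rv [-0.     0.174 -0.001]
```

Request:
send_rows --targets "1 -0.02 0 0.06 0 0.018 0;1 -0.04 0 0.12 0 0.035 0;1 -0.05 0 0.17 0 0.052 0;1 -0.07 0 0.23 0 0.07 0;1 -0.07 0 0.23 0 0.07 0"

```text
clock: 26.68
ee_pos: [0.5896, 0.0427, 0.0901]
tcp_rot: [-0.158, -0.017, 0.987, -0.003]
contact_force: [-0.2, -0.2, -1.9]
opening: 0.0127
finger_force: 87.9
```

```bash
python3 - <<'E'
from h import *
p0=avg(3)
for a in(6,4,3,2,1,0): print(a,end=' ');delta(*tcp(a),*p0)
E
```

```text
avg [0.5893 0.0427 0.0904] F [-0.04  0.27 -1.53] M [ 0.011 -0.196 -0.007] std [0.0001 0.     0.0001] t 26.825 op 0.0134
6 cm [-0.  0.  0.] rv [-0.    -0.001 -0.001]
4 cm [-0.04  0.    0.12] rv [-0.     0.034 -0.001]
3 cm [-0.05  0.    0.18] rv [-0.     0.052 -0.001]
2 cm [-0.07  0.    0.24] rv [-0.     0.069 -0.001]
1 cm [-0.09  0.    0.29] rv [-0.     0.087 -0.001]
0 cm [-0.1   0.    0.35] rv [-0.     0.104 -0.001]
```

Request:
send_rows --targets "1 -0.02 0 0.06 0 0.018 0;1 -0.04 0 0.12 0 0.034 0;1 -0.05 0 0.18 0 0.052 0;1 -0.07 0 0.24 0 0.069 0;1 -0.09 0 0.29 0 0.087 0;1 -0.1 0 0.33 0 0.104 0;1 -0.1 0 0.33 0 0.104 0"

```text
clock: 27.7
ee_pos: [0.5893, 0.0427, 0.0868]
tcp_rot: [-0.209, -0.017, 0.978, -0.004]
contact_force: [-0.3, -0.0, -1.2]
opening: 0.0132
finger_force: 88.2
```

```bash
python3 - <<'E'
from h import *
p0=avg(4);delta(*tcp(0),*p0);delta(*tcp(0,0,0,-2),*p0)
E
python3 ov.py pics/o6.png
```

```text
avg [0.5892 0.0427 0.087 ] F [-0.02  0.48 -1.26] M [-0.028 -0.306  0.041] std [0.0001 0.     0.0001] t 27.9 op 0.0131
cm [-0.01  0.    0.03] rv [-0.     0.    -0.001]
cm [-0.09  0.    0.21] rv [-0.     0.    -0.001]
```

View pics/o6.png

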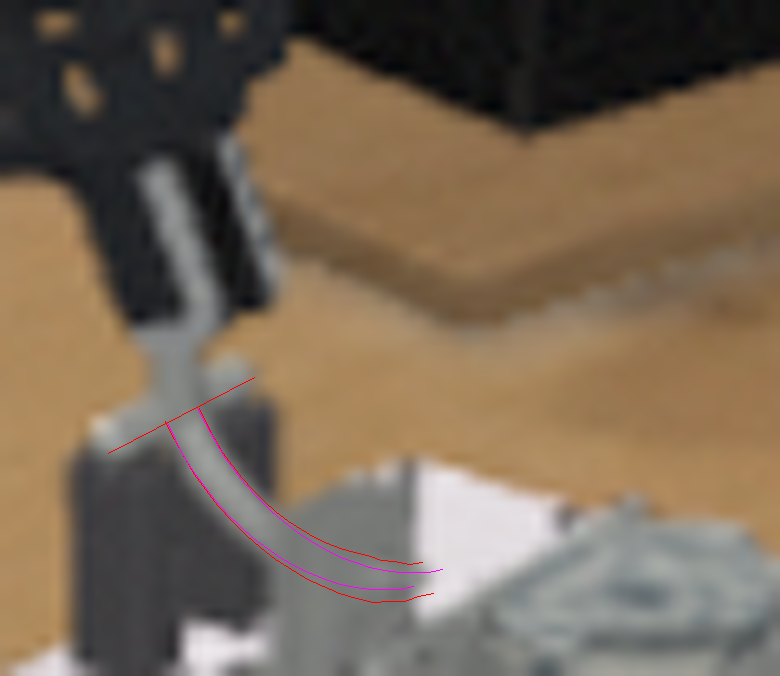

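Request:
send_rows --targets "1 -0.03 0 0.08 0 0 0;1 -0.06 0 0.14 0 0 0;1 -0.09 0 0.2 0 0 0;1 -0.09 0 0.2 0 0 0"

```text
clock: 28.5
ee_pos: [0.5892, 0.0427, 0.0867]
tcp_rot: [-0.209, -0.017, 0.978, -0.004]
contact_force: [-1.4, -1.0, 8.4]
opening: 0.0131
finger_force: 89.1
```

```bash
python3 - <<'E'
from h import *
p0=avg(3);delta(*tcp(0),*p0);delta(*tcp(0,0,0,-2),*p0)
E
```

```text
avg [0.5892 0.0427 0.0867] F [-0.27 -0.44  8.2 ] M [-0.072  0.455  0.06 ] std [0. 0. 0.] t 28.65 op 0.013
cm [ 0.  0. -0.] rv [-0.     0.001 -0.001]
cm [-0.08  0.    0.18] rv [-0.     0.001 -0.001]
```

Request:
send_rows --targets "1 0.06 0 -0.14 0 0 0;1 0.06 0 -0.14 0 0 0;2 0.06 0 -0.14 0 0 0;4 0.06 0 -0.14 0 0 0;4 0.06 0 -0.14 0 0 0;4 0.06 0 -0.14 0 0 0;4 0.06 0 -2 0 0 0;4 0.06 0 -5 0 0 0;4 0.06 0 -9 0 0 0;4 0.06 0 -13 0 0 0;4 0.06 0 -15 0 0 0;4 0.06 0 -15 0 0 0" --newtons 20

```text
clock: 30.15
ee_pos: [0.6512, 0.0449, 0.2234]
tcp_rot: [-0.207, -0.017, 0.978, -0.004]
contact_force: [0.4, -0.1, -0.2]
opening: 0.0397
finger_force: 0.0
```

```bash
python3 - <<'E'
from h import *
p0=avg(2)
F=[bot.grab_frame(n) for n in('side','top')]
H=Ro.from_euler('z',BY)
for n,p in PH.items():
  if n!='rest':
    for f in F: print(n,proj(f,np.r_[BO,0]+H.apply(np.array(p)/1e3)).round(1),[(np.round(m['xy'],1),round(m['score'],2)) for m in bot.mark_of(f,n)[:2]])
a=cv2.resize(F[0]['img'][185:245,235:295],None,fx=8,fy=8,interpolation=cv2.INTER_CUBIC);b=cv2.resize(F[1]['img'][170:230,250:290],None,fx=8,fy=8,interpolation=cv2.INTER_CUBIC)
cv2.imwrite('pics/o7.png',np.hstack([a,b]))
E
```

```text
avg [0.6496 0.0449 0.2217] F [-1.18 -0.22 -0.22] M [ 0.033 -0.196 -0.016] std [0.0004 0.     0.0004] t 30.25 op 0.0402
hook [261.1 211.8] [(array([259.8, 208.6]), 0.7)]
hook [268.4 198.8] []
hook_tip [267.4 229.1] [(array([264.6, 228.5]), 0.66)]
hook_tip [268.7 207.7] [(array([416.5, 223.4]), 0.29)]
hook_bar [248.5 216.6] [(array([249.2, 218.3]), 0.77)]
hook_bar [268. 184.] []
hook_grip [248.4 203.8] [(array([247.3, 200.9]), 0.83)]
hook_grip [268.  182.2] []
```

```bash
python3 - <<'E'
from h import *
f=bot.grab_frame('side');m=bot.outline_of(f,'hook')[0];H=Ro.from_euler('z',BY)
P=[proj(f,np.r_[BO,0]+H.apply(np.array(p)/1e3)) for p in((31,7,122),(31,-7,122),(55,7,122),(55,-7,122),(43.3,25,65),(43.3,-25,65),(-21,0,44.7),(0,0,35))]
print(m['bbox'],m['score'],np.min(P,0),np.max(P,0))
print(bot.finish_job())
E
```

```text
[243.1, 194.4, 23.7, 37.0] 0.52 [242.8307 195.5902] [267.3821 230.3837]
the job is handed in; nothing more can be done
None
```

The pin is home: its tip went through both eyes with no push-back felt, the cross-bar sits in the cradle, and I let go and handed the job in at about 30 s. The first grasp hit a wrist limit, so I put the pin back in its rest and regripped it.

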